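# Feed the sanding block through the chute flap

## Robot

A 7-joint arm with a two-finger parallel gripper is mounted at the origin on a cart in front of the work surface, level with it; the furniture and walls round the work are solid. World frame = base frame: x ahead of the robot, y to its left, z up, the work surface at z = 0. Lengths are in m, angles in rad, forces in N, time in s.
With the tool pointing down it reaches from about 0.425 to 0.925 m from the base axis. Payload 6.8 kg.
Tool frame: the origin (TCP) lies at the very end of the fingers, on their centre line; the grasp point (between the pads) lies 19 mm behind it; x points along the fingers, y is the direction in which the jaws open and shut, and the axes are right-handed (so a half turn about x gives the same grasp; the last joint's range is limited). The gripper opens to 88 mm and grips with 3 to 60 N. Pads are 20 mm wide; open, the fingers measure 115 mm over their backs; the gripper's body (75 mm by 178 mm) begins 61 mm behind the grasp point.
Start: joints at [-1.329, 0.477, 0.022, 1.555, -0.011, 1.109, -0.083], TCP at [0.231, 0.634, 0.223] pointing down, gripper open.
Joint ranges: [-2.96, 2.96], [-0.34, 2.1], [-1.41, 1.46], [0.24, 2.44], [-1.37, 4.51], [0.17, 1.92], [-2.96, 2.96]. Speed limits (rad/s): [2.39, 2.39, 3.14, 3.14, 3.14, 3.14, 3.14].

## Interface

Orientations are given as a unit quaternion [x, y, z, w].
In Python, from workcell import robot gives the robot as it stands.
- The arm moves only by the tool send_rows, never from a script. Its argument "motion" is a list of rows, each an object of numbers: "tx", "ty", "tz": the shift along the tool's x, y, z in m; "wx", "wy", "wz": the turn, a rotation vector about the tool's x, y, z in degrees; "fingers": the opening, from -1 (shut) to 1 (fully open), so that 0 is half open. In form: [{"tx": .., "ty": .., "tz": .., "wx": .., "wy": .., "wz": .., "fingers": ..}, ...]. A call has 1 to 5 rows; each row shifts and turns the commanded pose from where the row before left it, along the tool's axes as they then stand; what a row does not reach is not made up. A row lasts 1/8 s, in which the tool goes at most 62.5 mm and 10.7 degrees, less where a joint would pass 70% of its speed; a pose out of reach is approached as far as the arm can. A call with a gripper value outside its range is refused whole. The fingers move at their own pace and stop on an object; "grip_force" is the grip in N (left out, the last holds). Time passes only in rows, so rows that do not move let the fingers close. It gives the time, the measured TCP pose, the force and the opening at its end, in the units of the state.
- robot.get_obs(): the state, without advancing time (a new reading comes with each control period).
- robot.capture(name): name is "scene" or "top" or "wrist"; returns a dict with "img" (400x640x3 uint8, red, green, blue), "depth" (400x640 float32, m along the optical axis (not along the pixel's ray), 0 where there is no reading), "fx", "fy", "cx", "cy" (pixels), "rvec" (rotation vector, rad) and "tvec" (3), from world to camera coordinates, as OpenCV has them; the wrist camera has in their place "tool_from_camera" (4x4, takes a point from camera to tool coordinates, whose origin is the TCP and whose axes are the tool frame's). Camera axes: x right, y down, z forward; pixel columns grow to the right and rows downward; lengths in m; the calibration is good to about 2 mm. A picture is of the moment at which its call begins: read the wrist's pose just before it.
- robot.job_done(): hands the job in, once; it reports no verdict.
The state is a dict: "clock": time; "joint_pos": joint angles; "joint_velocities": joint speeds; "joint_efforts": joint torques, N m; "ee_pos": TCP position; "tool_rot": TCP orientation; "ft_force": force on the tool from outside, world axes, zero at the start; "torque": the same for the moment, N m; "grip_width": finger opening in m.
Only numpy, scipy, OpenCV 4.12 (cv2) and the standard library are available. Lean on these libraries where they do the work, as an engineer would, in place of code of your own. Each camera call takes 0.05 s, during which the arm holds its last target. There are 200 camera calls.

## Task

Slide the wooden sanding block across the feed deck until it is in front of the flap, then push it through the gravity flap so that it goes down the chute into the tray, and draw the hand back so that the flap swings fully shut. Only push with the fingertips or the outside of the fingers: do not pick the block up. Leave the glitter jar on the deck and the dropper bottle on the bench where they stand.

Things in the scene. Friction and masses are not known exactly. Their poses are not given: they have to be found in the camera images.
- feed_chute: Fixed feed chute: plywood deck in front, grey sheet-metal housing with doorway and flap, open tray behind. Origin on the bench under the middle of the doorway's front face; x = feed direction (deck to doorway), y left, z up. Housing 122 mm wide, x 0 to 75 mm; its flat roof is 131 mm above the bench (56 mm above the deck)
- deck (a point): Middle of the level deck's top, 75 mm above the bench; axes as the feed chute. The deck spans chute x -135 to 0 mm, y -140 to +140 mm, and has no rim. Two flared guides, 24 mm high, stand on it from chute x -34 mm (about 146 mm apart), narrowing to the doorway's sides
- doorway (a point): Middle of the doorway's sill, on the deck's top at its far edge (chute x = 0, y = 0); axes as the feed chute. Doorway 110 mm wide, 42 mm high. The deck ends here: when over half of the block's 40 mm width is past this edge, it tips and slides down a 50 degree slope by itself, so the fingers need not enter the doorway
- tray (a point): Middle of the tray's floor, 106 mm behind the doorway, 6 mm above the bench; axes as the feed chute. Floor about 96 mm long, 110 mm wide, walls 50 mm high
- flap (a joint): Angle of the steel gravity flap (106 mm wide, 42 mm high, 60 g), hung from a pivot at its top, 12 mm behind the doorway's front face, 119 mm above the bench. 0 = hanging shut; grows as it swings inward, away from the deck, to 1.35 rad. Opens inward only, takes well under 1 N at its lower edge, falls shut by itself
- flap_edge (a point): Middle of the flap's lower edge, 3 mm above the deck's level when shut
- sanding_block: Loose plain wooden sanding block, 40 (its x) x 85 (its y) x 31 mm high, about 90 g; origin at the centre of its underside. Lies flat on the deck, long side roughly along the chute's y, about 78 mm in front of the doorway's face and 85 mm left or right of its middle. Goes through the doorway broadside, long side across
- glitter_jar: Loose small jar with a ribbed white screw lid, about 41 mm across and 55 mm high, origin at the centre of its underside; stands on the deck on the side opposite to the block, about 85 mm from the doorway line; to be left alone
- dropper: Loose dropper bottle with a black top, 34 mm across and 102 mm high, origin at the centre of its underside; stands on the bench close to the right side of the housing; to be left alone

How it is judged:
On the way:
1. the block pushes the flap open in the doorway (value of joint flap above 0.3 rad and x of sanding_block in the frame of feed_chute between -0.03 and 0.06 m), for 0.05 s.
At the end, for the whole second after the job is handed in: The block lies at rest in the chute or its tray behind the flap (between the side walls, 25 to 155 mm behind the doorway's front face, its underside's centre under 65 mm above the bench), the flap hangs shut (under 0.08 rad), and jar and dropper bottle stand within 20 mm of where they were (x of sanding_block in the frame of feed_chute between 0.025 and 0.155 m and y of sanding_block in the frame of feed_chute between -0.055 and 0.055 m and height (world z) of sanding_block below 0.065 m and value of joint flap below 0.08 rad and linear speed of sanding_block below 0.02 m/s and distance of each of glitter_jar, dropper from where it was at the start of the episode below 0.02 m and angle between glitter_jar's own z axis and vertical below 0.15 rad); the robot touches nothing.
It fails at once if the block is lifted (its underside's centre more than 20 mm above the deck) (height (world z) of sanding_block above 0.095 m).
It fails at once if the glitter jar is pushed or lifted more than 20 mm, or tipped (distance of glitter_jar from where it was at the start of the episode above 0.02 m or angle between glitter_jar's own z axis and vertical above 0.4 rad).
It fails at once if the dropper bottle is moved more than 20 mm (distance of dropper from where it was at the start of the episode above 0.02 m).
It also fails if it takes over 48 s, if anything falls off the work surface, if the arm or the gripper's body presses on something with over 40 N, if the wrist force passes 120 N, or if a joint passes its speed limit or range.

## Working session

There is one attempt and no reset: what is moved stays moved. The work goes in short steps, Python scripts to look and compute and a tool call to move; the robot and the scene stay as the last step left them, time stands still between calls to the robot, and variables do not carry over. Pictures are saved under pics/ and viewed, about 8 in all and at most 12, crops included, and the job is handed in when it is done.

Besides the shell and the picture viewer there is one more tool, called after ">>>" as name([rows], argument=value, ...), one row to a line, values as JSON. send_rows: Moves the arm, as the interface text tells. Its arguments: {"type":"object","properties":{"motion":{"type":"array","items":{"type":"object","properties":{"tx":{"type":"number"},"ty":{"type":"number"},"tz":{"type":"number"},"wx":{"type":"number"},"wy":{"type":"number"},"wz":{"type":"number"},"fingers":{"type":"number"}}}},"grip_force":{"type":"number"}},"required":["motion"]}

```bash
mkdir -p pics; cat > h.py <<'E'
import numpy as np,cv2
from workcell import robot
from scipy.spatial.transform import Rotation as R
def pts(c):
    d=c["depth"];v,u=np.indices(d.shape)
    p=np.stack([(u-c["cx"])/c["fx"]*d,(v-c["cy"])/c["fy"]*d,d],-1)
    Rm=R.from_rotvec(np.ravel(c["rvec"])).as_matrix()
    return (p-np.ravel(c["tvec"]))@Rm
def ray(c,u,v,z):
    Rm=R.from_rotvec(np.ravel(c["rvec"])).as_matrix();o=-Rm.T@np.ravel(c["tvec"])
    d=Rm.T@np.array([(u-c["cx"])/c["fx"],(v-c["cy"])/c["fy"],1]);return o+d*(z-o[2])/d[2]
E
python3 - <<'E'
from h import *
o=robot.get_obs();print({k:np.round(v,3) for k,v in o.items()})
for n in("scene","top"):
    c=robot.capture(n);cv2.imwrite(f"pics/{n}0.png",c["img"][...,::-1]);np.savez(f"{n}0.npz",**c)
    print(n,c["fx"],np.ravel(c["tvec"]),(c["depth"]>0).mean())
E
```

```text
{'clock': np.float64(0.0), 'joint_pos': array([-1.329,  0.478,  0.022,  1.556, -0.012,  1.109, -0.083]), 'joint_velocities': array([-0.   , -0.001, -0.   ,  0.001,  0.001, -0.001, -0.002]), 'joint_efforts': array([-1.0000e-03, -5.8283e+01,  1.5350e+00, -2.7261e+01, -5.4000e-02,
        1.7000e-02,  0.0000e+00]), 'ee_pos': array([0.231, 0.634, 0.222]), 'tool_rot': array([ 0.122,  0.696, -0.124,  0.696]), 'ft_force': array([0.278, 0.294, 0.436]), 'torque': array([0.01 , 0.006, 0.023]), 'grip_width': np.float64(0.088)}
scene 375.06503904961687 [-0.21272836  0.44357027  0.46054423] 0.99616015625
top 429.8636181874548 [0.11000807 0.6194244  0.85185261] 0.9959453125
```

View pics/top0.png

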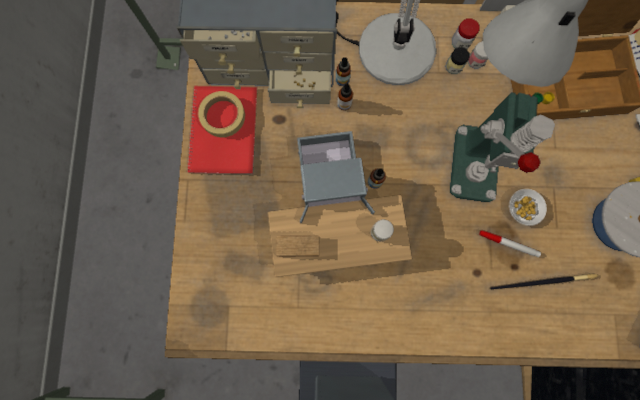

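View pics/scene0.png

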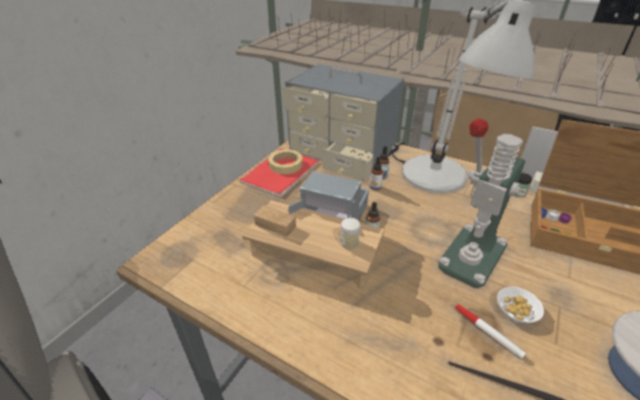

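The top view shows the block at about (297,245), the jar at (383,230), the dropper at (377,178) and the housing roof around (333,180). The scene view agrees with this: the block is left of the chute middle and the jar is right. Next I measure the positions from depth.

```bash
python3 - <<'E'
from h import *
c=dict(np.load("top0.npz"));P=pts(c)
for u,v in[(297,245),(383,230),(377,178),(335,180),(340,225),(325,150),(348,380)]:print((u,v),P[v,u].round(3))
sub=np.zeros(P.shape[:2],bool);sub[130:290,255:420]=1
def rect(lo,hi,n):
    m=(sub&(P[...,2]>lo)&(P[...,2]<hi)).astype(np.uint8)
    m=cv2.morphologyEx(m,cv2.MORPH_OPEN,np.ones((3,3)))
    k,l,s,ce=cv2.connectedComponentsWithStats(m)
    for i in range(1,k):
        if s[i,4]<60:continue
        q=P[l==i][:,:2].astype(np.float32);r=cv2.minAreaRect(q*1000)
        print(n,s[i],np.round(r[0],1),np.round(r[1],1),round(r[2],1),P[l==i][:,2].mean().round(4))
rect(.068,.082,"deck");rect(.099,.113,"block");rect(.120,.140,"roof/jar");rect(.09,.12,"dropper")
E
```

```text
(297, 245) [0.519 0.16  0.105]
(383, 230) [ 0.549 -0.005  0.129]
(377, 178) [ 0.665 -0.002  0.074]
(335, 180) [0.646 0.088 0.13 ]
(340, 225) [0.564 0.075 0.074]
(325, 150) [0.745 0.107 0.006]
(348, 380) [ 0.111  0.005 -0.648]
deck [ 268  195  144   82 7670] [547.4  76.8] [141.2 280.4] 8.5 0.0749
block [276 235  44  21 900] [519.3 159.4] [39.8 85.1] 1.2 0.1049
roof/jar [ 301  158   67   44 2359] [648.3  91.1] [ 75.9 128.1] 8.4 0.1307
roof/jar [374 219  20  20 316] [552.1  -6.6] [36.9 36.9] 89.9 0.1295
dropper [276 235  44  21 902] [519.3 159.4] [39.8 85.1] 1.2 0.1048
```

Chute: doorway is at about (0.6125, 0.086) with yaw +8.4°. In the chute frame the block sits at about (-81, +86) mm with yaw -7°, and the jar at about (-73, -83) mm. I'll add a helper that works out the moves.

```bash
cat >> h.py <<'E'
D=np.array([.6125,.0861]);Y=np.radians(8.4);C=np.array([[np.cos(Y),-np.sin(Y)],[np.sin(Y),np.cos(Y)]])
def ch(p): return C.T@(np.asarray(p)[:2]-D)
def go(cx,cy,z,jaw): # jaw: angle in deg of tool y in chute frame (mod 180)
    o=robot.get_obs();M=R.from_quat(o["tool_rot"]).as_matrix();a=Y+np.radians(jaw)
    best=None
    for s in(0,np.pi):
        y=np.array([np.cos(a+s),np.sin(a+s),0]);x=np.array([0,0,-1.]);T=np.stack([x,y,np.cross(x,y)],1)
        w=np.degrees(R.from_matrix(M.T@T).as_rotvec())
        d=np.r_[D+C@[cx,cy],z]-o["ee_pos"]
        print("turn",w.round(1),"shift before turn",(M.T@d*1000).round(1),"after turn",(T.T@d*1000).round(1))
    print("t",o["clock"].round(2),"chute xy",(ch(o["ee_pos"])*1000).round(1),"z",o["ee_pos"][2].round(4),"F",o["ft_force"].round(1),"grip",o["grip_width"].round(3),"q",o["joint_pos"].round(2))
E
python3 -c "
from h import *
go(-.078,.160,.16,0);go(-.13,0,.16,90)"
```

```text
turn [61.6  0.1  0.1] shift before turn [  62.3 -280.   401.1] after turn [ 61.8 219.3 437.3]
turn [-1.184e+02 -1.000e-01  1.000e-01] shift before turn [  62.3 -280.   401.1] after turn [  61.8 -219.3 -437.3]Traceback (most recent call last):
  File "<string>", line 3, in <module>
    go(-.078,.160,.16,0);go(-.13,0,.16,90)
    ~~^^^^^^^^^^^^^^^^^^
  File "h.py", line 22, in go
    print("t",o["clock"].round(2),"chute xy",(ch(o["ee_pos"])*1000).round(1),"z",o["ee_pos"][2].round(4),"F",o["ft_force"].round(1),"grip",o["grip_width"].round(3),"q",o["joint_pos"].round(2))
              ^^^^^^^^^^^^^^^^
AttributeError: 'float' object has no attribute 'round'
```

>>> send_rows([
  {"ty": -0.028, "tz": 0.04, "fingers": -0.8},
  {"ty": -0.028, "tz": 0.04, "fingers": -0.8},
  {"ty": -0.028, "tz": 0.04, "fingers": -0.8},
  {"ty": -0.028, "tz": 0.04, "fingers": -0.8},
  {"ty": -0.028, "tz": 0.04, "fingers": -0.8},
])

```text
schema error: expected keys tx, ty, tz, wx, wy, wz, fingers
```

>>> send_rows([
  {"ty": -0.028, "tz": 0.04, "fingers": -0.8},
  {"ty": -0.028, "tz": 0.04, "fingers": -0.8},
  {"ty": -0.028, "tz": 0.04, "fingers": -0.8},
  {"ty": -0.028, "tz": 0.04, "fingers": -0.8},
  {"ty": -0.028, "tz": 0.04, "fingers": -0.8},
])

```text
schema error: expected keys tx, ty, tz, wx, wy, wz, fingers
```

>>> send_rows([
  {"wx": 10.3, "fingers": -0.8},
  {"wx": 10.3, "fingers": -0.8},
  {"wx": 10.3, "fingers": -0.8},
  {"wx": 10.3, "fingers": -0.8},
  {"wx": 10.3, "fingers": -0.8},
])

```text
schema error: expected keys tx, ty, tz, wx, wy, wz, fingers
```

>>> send_rows([
  {"wx": 10.0, "fingers": -0.8},
  {"fingers": -0.8},
  {"fingers": -0.8},
])

```text
schema error: expected keys tx, ty, tz, wx, wy, wz, fingers
```

```bash
sed -i 's/o\["clock"\].round(2)/round(float(o["clock"]),2)/;s/o\["grip_width"\].round(3)/round(float(o["grip_width"]),3)/' h.py; python3 -c "
from h import *
go(-.078,.160,.083,0)
c=robot.capture('top');cv2.imwrite('pics/t1.png',cv2.resize(c['img'][110:310,200:460,::-1],None,fx=3,fy=3))"
```

```text
turn [61.6  0.1  0.1] shift before turn [ 139.3 -279.9  401.1] after turn [138.8 219.3 437.3]
turn [-1.184e+02 -1.000e-01  1.000e-01] shift before turn [ 139.3 -279.9  401.1] after turn [ 138.8 -219.3 -437.3]
t 0.1 chute xy [-297.3  597.3] z 0.2218 F [ 0.3 -0.3  1. ] grip 0.088 q [-1.33  0.48  0.02  1.56 -0.01  1.11 -0.08]
```

View pics/t1.png

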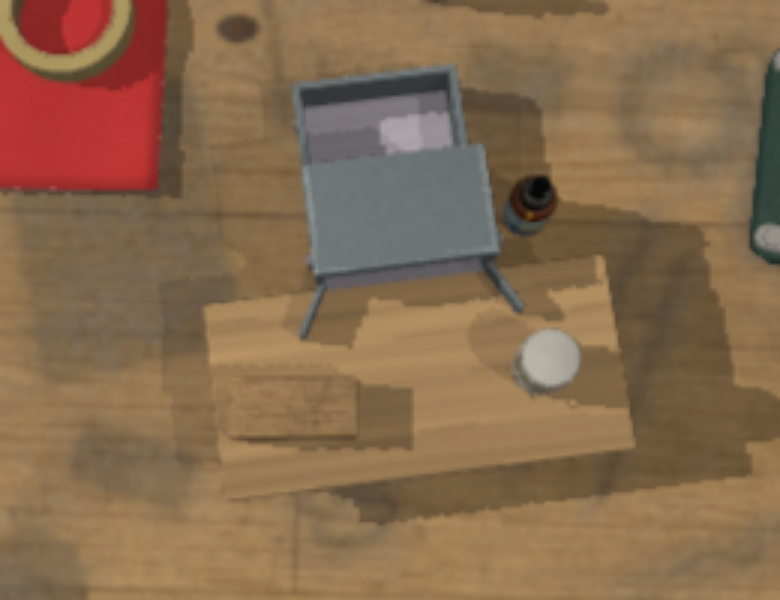

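The rows were refused because every key has to be given, so nothing moved. The crop confirms the layout: block at (293,407), jar at (550,360), and the doorway edge from about (315,275) to (495,250).

>>> send_rows([
  {"tx": 0, "ty": -0.028, "tz": 0.04, "wx": 0, "wy": 0, "wz": 0, "fingers": -0.8},
  {"tx": 0, "ty": -0.028, "tz": 0.04, "wx": 0, "wy": 0, "wz": 0, "fingers": -0.8},
  {"tx": 0, "ty": -0.028, "tz": 0.04, "wx": 0, "wy": 0, "wz": 0, "fingers": -0.8},
  {"tx": 0, "ty": -0.028, "tz": 0.04, "wx": 0, "wy": 0, "wz": 0, "fingers": -0.8},
  {"tx": 0, "ty": -0.028, "tz": 0.04, "wx": 0, "wy": 0, "wz": 0, "fingers": -0.8},
])

```text
clock: 0.78
ee_pos: [0.3719, 0.4325, 0.2225]
tool_rot: [0.123, 0.696, -0.123, 0.696]
ft_force: [0.7, -0.1, 0.0]
grip_width: 0.0411
```

>>> send_rows([
  {"tx": 0, "ty": -0.028, "tz": 0.04, "wx": 0, "wy": 0, "wz": 0, "fingers": -0.8},
  {"tx": 0, "ty": -0.028, "tz": 0.04, "wx": 0, "wy": 0, "wz": 0, "fingers": -0.8},
  {"tx": 0, "ty": -0.028, "tz": 0.04, "wx": 0, "wy": 0, "wz": 0, "fingers": -0.8},
  {"tx": 0, "ty": -0.028, "tz": 0.04, "wx": 0, "wy": 0, "wz": 0, "fingers": -0.8},
  {"tx": 0, "ty": -0.028, "tz": 0.04, "wx": 0, "wy": 0, "wz": 0, "fingers": -0.8},
])

```text
clock: 1.4
ee_pos: [0.5118, 0.2326, 0.2226]
tool_rot: [0.123, 0.696, -0.123, 0.696]
ft_force: [-0.6, -0.4, -0.4]
grip_width: 0.0087
```

>>> send_rows([
  {"tx": 0, "ty": 0, "tz": 0, "wx": 10.3, "wy": 0, "wz": 0, "fingers": -0.8},
  {"tx": 0, "ty": 0, "tz": 0, "wx": 10.3, "wy": 0, "wz": 0, "fingers": -0.8},
  {"tx": 0, "ty": 0, "tz": 0, "wx": 10.3, "wy": 0, "wz": 0, "fingers": -0.8},
  {"tx": 0, "ty": 0, "tz": 0, "wx": 10.3, "wy": 0, "wz": 0, "fingers": -0.8},
  {"tx": 0, "ty": 0, "tz": 0, "wx": 10.3, "wy": 0, "wz": 0, "fingers": -0.8},
])

```text
clock: 2.02
ee_pos: [0.5109, 0.2339, 0.2224]
tool_rot: [0.415, 0.573, -0.415, 0.572]
ft_force: [0.1, -0.7, -0.2]
grip_width: 0.0088
```

>>> send_rows([
  {"tx": 0, "ty": 0, "tz": 0, "wx": 10.0, "wy": 0, "wz": 0, "fingers": -0.8},
  {"tx": 0, "ty": 0, "tz": 0, "wx": 0, "wy": 0, "wz": 0, "fingers": -0.8},
  {"tx": 0, "ty": 0, "tz": 0, "wx": 0, "wy": 0, "wz": 0, "fingers": -0.8},
])

```text
clock: 2.4
ee_pos: [0.511, 0.234, 0.2226]
tool_rot: [0.461, 0.536, -0.461, 0.536]
ft_force: [0.8, 0.6, 0.0]
grip_width: 0.0085
```

```bash
python3 -c "
from h import *
go(-.078,.160,.083,0)"
```

```text
turn [0.3 0.  0. ] shift before turn [139.6   0.8   1.2] after turn [139.6   0.8   1.2]
turn [-179.7   -0.     0. ] shift before turn [139.6   0.8   1.2] after turn [139.6  -0.8  -1.2]
t 2.4 chute xy [-78.8 161.2] z 0.2226 F [0.8 0.6 0. ] grip 0.008 q [-0.85  0.3   0.39  1.85 -0.13  1.01 -0.26]
```

>>> send_rows([
  {"tx": 0.035, "ty": 0, "tz": 0, "wx": 0.3, "wy": 0, "wz": 0, "fingers": -0.8},
  {"tx": 0.035, "ty": 0, "tz": 0, "wx": 0, "wy": 0, "wz": 0, "fingers": -0.8},
  {"tx": 0.035, "ty": 0, "tz": 0, "wx": 0, "wy": 0, "wz": 0, "fingers": -0.8},
  {"tx": 0.034, "ty": 0, "tz": 0, "wx": 0, "wy": 0, "wz": 0, "fingers": -0.8},
  {"tx": 0, "ty": 0, "tz": 0, "wx": 0, "wy": 0, "wz": 0, "fingers": -0.8},
])

```text
clock: 3.02
ee_pos: [0.5094, 0.2331, 0.0816]
tool_rot: [0.461, 0.535, -0.464, 0.534]
ft_force: [0.1, 0.4, 1.2]
grip_width: 0.0083
```

>>> send_rows([
  {"tx": 0, "ty": 0, "tz": 0.012, "wx": 0, "wy": 0, "wz": 0, "fingers": -0.8},
  {"tx": 0, "ty": 0, "tz": 0.01, "wx": 0, "wy": 0, "wz": 0, "fingers": -0.8},
  {"tx": 0, "ty": 0, "tz": 0.01, "wx": 0, "wy": 0, "wz": 0, "fingers": -0.8},
  {"tx": 0, "ty": 0, "tz": 0.01, "wx": 0, "wy": 0, "wz": 0, "fingers": -0.8},
  {"tx": 0, "ty": 0, "tz": 0.01, "wx": 0, "wy": 0, "wz": 0, "fingers": -0.8},
])

```text
clock: 3.65
ee_pos: [0.5188, 0.182, 0.084]
tool_rot: [0.463, 0.534, -0.463, 0.534]
ft_force: [-0.2, 0.6, 0.4]
grip_width: 0.0088
```

```bash
python3 -c "
from h import *
go(-.078,.0525,.083,0)
c=robot.capture('scene');cv2.imwrite('pics/s2.png',cv2.resize(c['img'][150:300,200:430,::-1],None,fx=3,fy=3))"
```

```text
turn [-0.2 -0.  -0. ] shift before turn [ 1.   0.9 56.1] after turn [ 1.   0.7 56.1]
turn [ 1.798e+02 -1.000e-01  0.000e+00] shift before turn [ 1.   0.9 56.1] after turn [  1.   -0.7 -56.1]
t 3.65 chute xy [-78.7 108.6] z 0.084 F [-0.2  0.6  0.4] grip 0.009 q [-0.71  0.47  0.34  1.99 -0.23  0.72 -0.1 ]
```

View pics/s2.png

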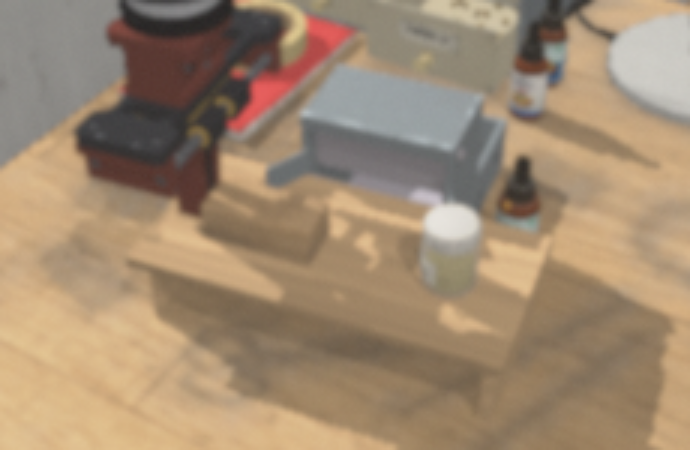

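The fingers at (195,190) are behind the block's left end. The block at (265,225) is sliding, and the jar at (450,250) is undisturbed. I'll push on.

>>> send_rows([
  {"tx": 0, "ty": 0, "tz": 0.01, "wx": 0, "wy": 0, "wz": 0, "fingers": -0.8},
  {"tx": 0, "ty": 0, "tz": 0.01, "wx": 0, "wy": 0, "wz": 0, "fingers": -0.8},
  {"tx": 0, "ty": 0, "tz": 0.01, "wx": 0, "wy": 0, "wz": 0, "fingers": -0.8},
  {"tx": 0, "ty": 0, "tz": 0.01, "wx": 0, "wy": 0, "wz": 0, "fingers": -0.8},
  {"tx": 0, "ty": 0, "tz": 0.005, "wx": 0, "wy": 0, "wz": 0, "fingers": -0.8},
])

```text
clock: 4.32
ee_pos: [0.525, 0.137, 0.0836]
tool_rot: [0.463, 0.534, -0.464, 0.534]
ft_force: [0.3, 0.4, 0.9]
grip_width: 0.0086
```

```bash
cat >> h.py <<'E'
def block():
    c=robot.capture("scene");P=pts(c);q=(P[...,:2]-D)@C
    m=(P[...,2]>.097)&(P[...,2]<.114)&(q[...,0]>-.135)&(q[...,0]<-.02)&(abs(q[...,1])<.14)
    m&=~((abs(q[...,1]+.083)<.028)&(abs(q[...,0]+.073)<.028))
    m=cv2.morphologyEx(m.astype(np.uint8),cv2.MORPH_OPEN,np.ones((2,2)))
    k,l,s,_=cv2.connectedComponentsWithStats(m)
    for i in range(1,k):
        if s[i,4]>40:
            r=cv2.minAreaRect((q[l==i]*1000).astype(np.float32));print("blk",s[i,4],np.round(r[0],1),np.round(r[1],1),round(r[2],1))
E
python3 -c "
from h import *
block();go(-.078,.0525,.083,0)"
```

```text
blk 645 [-344.5  -82.6] [626.1 103.2] 20.4
turn [-0.3  0.   0. ] shift before turn [ 0.6  1.3 10.1] after turn [ 0.6  1.2 10.1]
turn [ 1.797e+02  0.000e+00 -1.000e-01] shift before turn [ 0.6  1.3 10.1] after turn [  0.6  -1.2 -10.1]
t 4.38 chute xy [-79.2  62.6] z 0.0836 F [-0.1 -1.4 -0.8] grip 0.009 q [-0.64  0.46  0.34  2.01 -0.23  0.71 -0.02]
```

```bash
sed -i 's/m=cv2.morphologyEx(m.astype(np.uint8),cv2.MORPH_OPEN,np.ones((2,2)))/m=m.astype(np.uint8)/' h.py
python3 -c "
from h import *
block()
c=robot.capture('scene');cv2.imwrite('pics/s3.png',cv2.resize(c['img'][150:300,200:430,::-1],None,fx=3,fy=3))"
```

```text
blk 660 [-81.8  17. ] [ 41.3 102.1] 0.0
```

View pics/s3.png

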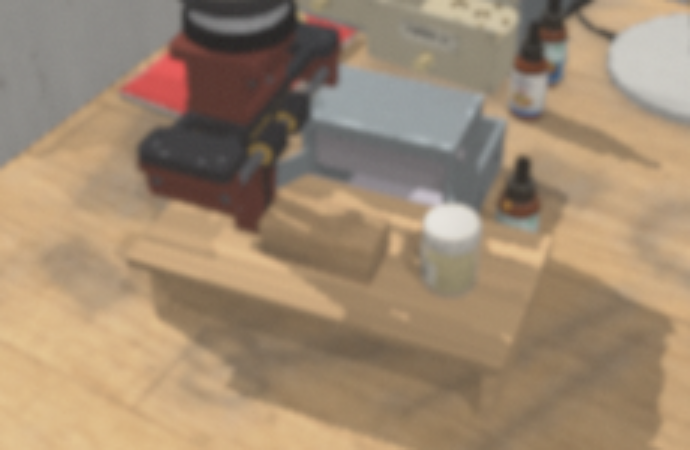

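The block at (325,245) is square to the chute, with x at -82 mm and y at about +9 mm. I'll push 9 mm more, back off, lift, and turn the hand 90°.

>>> send_rows([
  {"tx": 0, "ty": 0, "tz": 0.005, "wx": 0, "wy": 0, "wz": 0, "fingers": -0.8},
  {"tx": 0, "ty": 0, "tz": 0.004, "wx": 0, "wy": 0, "wz": 0, "fingers": -0.8},
  {"tx": 0, "ty": 0, "tz": 0, "wx": 0, "wy": 0, "wz": 0, "fingers": -0.8},
  {"tx": 0, "ty": 0, "tz": -0.03, "wx": 0, "wy": 0, "wz": 0, "fingers": -0.8},
  {"tx": -0.04, "ty": 0, "tz": 0, "wx": 0, "wy": 0, "wz": 0, "fingers": -0.8},
])

```text
clock: 5.1
ee_pos: [0.5195, 0.1608, 0.1218]
tool_rot: [0.461, 0.536, -0.464, 0.534]
ft_force: [-0.5, 0.6, 0.3]
grip_width: 0.0084
```

>>> send_rows([
  {"tx": -0.05, "ty": 0, "tz": 0, "wx": 0, "wy": 0, "wz": 0, "fingers": -0.1},
  {"tx": 0, "ty": 0, "tz": 0, "wx": 10, "wy": 0, "wz": 0, "fingers": -0.1},
  {"tx": 0, "ty": 0, "tz": 0, "wx": 10, "wy": 0, "wz": 0, "fingers": -0.1},
  {"tx": 0, "ty": 0, "tz": 0, "wx": 10, "wy": 0, "wz": 0, "fingers": -0.1},
  {"tx": 0, "ty": 0, "tz": 0, "wx": 10, "wy": 0, "wz": 0, "fingers": -0.1},
])

```text
clock: 5.72
ee_pos: [0.5218, 0.1588, 0.1737]
tool_rot: [-0.619, -0.342, 0.619, -0.342]
ft_force: [-0.3, -0.8, 0.4]
grip_width: 0.0393
```

>>> send_rows([
  {"tx": 0, "ty": 0, "tz": 0, "wx": 10, "wy": 0, "wz": 0, "fingers": -0.1},
  {"tx": 0, "ty": 0, "tz": 0, "wx": 10, "wy": 0, "wz": 0, "fingers": -0.1},
  {"tx": 0, "ty": 0, "tz": 0, "wx": 10, "wy": 0, "wz": 0, "fingers": -0.1},
  {"tx": 0, "ty": 0, "tz": 0, "wx": 10, "wy": 0, "wz": 0, "fingers": -0.1},
  {"tx": 0, "ty": 0, "tz": 0, "wx": 10, "wy": 0, "wz": 0, "fingers": -0.1},
])

```text
clock: 6.35
ee_pos: [0.5218, 0.1589, 0.1737]
tool_rot: [-0.705, -0.048, 0.705, -0.048]
ft_force: [0.1, -0.2, -0.4]
grip_width: 0.0396
```

```bash
python3 -c "
from h import *
block();go(-.135,.0,.083,90)"
```

```text
blk 606 [-81.8   0.7] [41.6 86.1] 0.8
turn [179.1  -0.   -0. ] shift before turn [90.6 86.2 54.5] after turn [ 90.5 -85.3 -55.9]
turn [-0.9  0.  -0. ] shift before turn [90.6 86.2 54.5] after turn [90.5 85.3 55.9]
t 6.4 chute xy [-79.1  85.3] z 0.1735 F [0.8 0.3 0. ] grip 0.039 q [-1.    0.4   0.75  1.95 -0.34  0.92 -1.52]
```

>>> send_rows([
  {"tx": 0, "ty": 0.043, "tz": 0.028, "wx": -0.9, "wy": 0, "wz": 0, "fingers": -0.1},
  {"tx": 0, "ty": 0.043, "tz": 0.027, "wx": 0, "wy": 0, "wz": 0, "fingers": -0.1},
  {"tx": 0.03, "ty": 0, "tz": 0, "wx": 0, "wy": 0, "wz": 0, "fingers": -0.1},
  {"tx": 0.03, "ty": 0, "tz": 0, "wx": 0, "wy": 0, "wz": 0, "fingers": -0.1},
  {"tx": 0.03, "ty": 0, "tz": 0, "wx": 0, "wy": 0, "wz": 0, "fingers": -0.1},
])

```text
clock: 7.02
ee_pos: [0.4806, 0.0657, 0.083]
tool_rot: [0.705, 0.057, -0.705, 0.057]
ft_force: [0.7, 0.1, -0.8]
grip_width: 0.0396
```

>>> send_rows([
  {"tx": 0, "ty": 0, "tz": 0, "wx": 0, "wy": 0, "wz": 0, "fingers": -0.1},
  {"tx": 0, "ty": 0, "tz": -0.012, "wx": 0, "wy": 0, "wz": 0, "fingers": -0.1},
  {"tx": 0, "ty": 0, "tz": -0.01, "wx": 0, "wy": 0, "wz": 0, "fingers": -0.1},
  {"tx": 0, "ty": 0, "tz": -0.01, "wx": 0, "wy": 0, "wz": 0, "fingers": -0.1},
  {"tx": 0, "ty": 0, "tz": -0.01, "wx": 0, "wy": 0, "wz": 0, "fingers": -0.1},
])

```text
clock: 7.65
ee_pos: [0.5228, 0.0724, 0.084]
tool_rot: [0.705, 0.056, -0.705, 0.056]
ft_force: [-1.3, 0.1, 0.4]
grip_width: 0.0396
```

```bash
python3 -c "
from h import *
block();go(-.022,.0,.083,90)
c=robot.capture('scene');cv2.imwrite('pics/s4.png',cv2.resize(c['img'][150:300,200:430,::-1],None,fx=3,fy=3))"
```

```text
blk 249 [-70.6  12.1] [63.8 41.8] 10.1
blk 175 [-73.  -31.1] [62.9 21.8] 1.6
turn [-179.3    0.    -0.2] shift before turn [  1.2   0.4 -67.3] after turn [ 1.1  0.4 67.3]
turn [ 0.7 -0.1 -0. ] shift before turn [  1.2   0.4 -67.3] after turn [  1.1  -0.4 -67.3]
t 7.7 chute xy [-89.3  -0.4] z 0.0841 F [1.3 1.3 0.5] grip 0.039 q [-0.77  0.5   0.66  2.06 -0.46  0.73 -1.23]
```

View pics/s4.png

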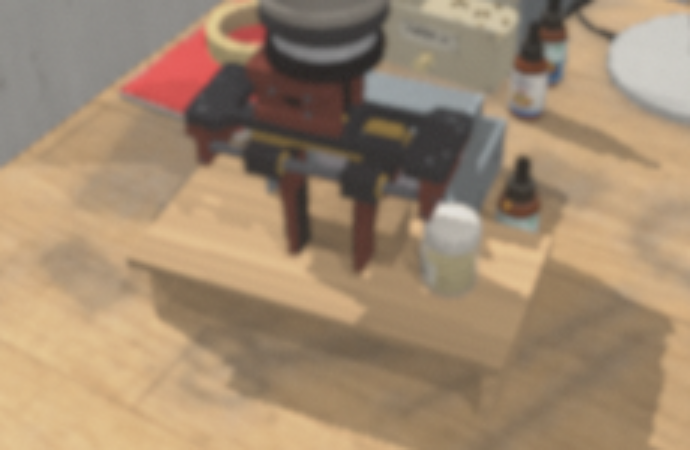

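The two fingers at (297,245) and (363,260) are on the block's long side and hide it. The gripper's outer end at (435,200) appears near the jar's lid, so I check that clearance from depth before going on.

```bash
python3 -c "
from h import *
c=robot.capture('scene');P=pts(c);q=(P[...,:2]-D)@C
for v,u in[(215,345),(220,342),(210,343),(204,268),(192,268)]:print(u,v,(q[v,u]*1000).round(),P[v,u,2].round(3))
m=(abs(q[...,0]+.085)<.07)&(abs(abs(q[...,1])-.08)<.035)&(P[...,2]>.115)
print(np.histogram(P[m][:,2],bins=np.arange(.115,.26,.01)))
w=(q[...,0]>-.095)&(q[...,0]<-.05)&(q[...,1]<-.055)&(q[...,1]>-.11)&(P[...,2]>.1)&(P[...,2]<.14);print('jar',np.median(q[w],0)*1000)
"
```

```text
345 215 [-122.  -86.] 0.19
342 220 [-123.  -81.] 0.177
343 210 [-125.  -82.] 0.202
268 204 [-124.   73.] 0.17
268 192 [-126.   69.] 0.202
(array([ 65, 193,   0,   0,  12,  99, 192,  96, 245, 655,   0,   0,   0,
         0]), array([0.115, 0.125, 0.135, 0.145, 0.155, 0.165, 0.175, 0.185, 0.195,
       0.205, 0.215, 0.225, 0.235, 0.245, 0.255]))
jar [-86.43751893 -86.30904097]
```

The gripper body is no lower than about 0.16 m and the lid is at 0.13 m, so there is clearance. I'll push on through the flap.

>>> send_rows([
  {"tx": 0, "ty": 0, "tz": -0.01, "wx": 0, "wy": 0, "wz": 0, "fingers": -0.1},
  {"tx": 0, "ty": 0, "tz": -0.01, "wx": 0, "wy": 0, "wz": 0, "fingers": -0.1},
  {"tx": 0, "ty": 0, "tz": -0.01, "wx": 0, "wy": 0, "wz": 0, "fingers": -0.1},
  {"tx": 0, "ty": 0, "tz": -0.01, "wx": 0, "wy": 0, "wz": 0, "fingers": -0.1},
  {"tx": 0, "ty": 0, "tz": -0.008, "wx": 0, "wy": 0, "wz": 0, "fingers": -0.1},
])

```text
clock: 8.43
ee_pos: [0.57, 0.0798, 0.0836]
tool_rot: [-0.705, -0.056, 0.705, -0.056]
ft_force: [-2.2, 0.1, 1.0]
grip_width: 0.0392
```

>>> send_rows([
  {"tx": 0, "ty": 0, "tz": -0.007, "wx": 0, "wy": 0, "wz": 0, "fingers": -0.1},
  {"tx": 0, "ty": 0, "tz": -0.007, "wx": 0, "wy": 0, "wz": 0, "fingers": -0.1},
  {"tx": 0, "ty": 0, "tz": -0.006, "wx": 0, "wy": 0, "wz": 0, "fingers": -0.1},
  {"tx": 0, "ty": 0, "tz": 0, "wx": 0, "wy": 0, "wz": 0, "fingers": -0.1},
  {"tx": 0, "ty": 0, "tz": 0, "wx": 0, "wy": 0, "wz": 0, "fingers": -0.1},
])

```text
clock: 9.05
ee_pos: [0.5892, 0.0829, 0.0837]
tool_rot: [0.705, 0.056, -0.705, 0.056]
ft_force: [0.3, -0.1, 0.0]
grip_width: 0.0394
```

```bash
python3 -c "
from h import *
go(-.022,.0,.083,90)
a=robot.capture('scene')['img'][150:270,250:410,::-1];b=robot.capture('top')['img'][120:240,260:420,::-1]
cv2.imwrite('pics/s5.png',cv2.resize(np.vstack([a,b]),None,fx=2.5,fy=2.5))"
```

```text
turn [-179.3    0.    -0. ] shift before turn [ 0.7  0.2 -1.5] after turn [ 0.7 -0.2  1.5]
turn [ 0.7 -0.  -0. ] shift before turn [ 0.7  0.2 -1.5] after turn [ 0.7  0.2 -1.5]
t 9.05 chute xy [-23.5   0.2] z 0.0837 F [ 0.3 -0.1  0. ] grip 0.039 q [-0.72  0.6   0.64  1.9  -0.48  0.81 -1.22]
```

View pics/s5.png

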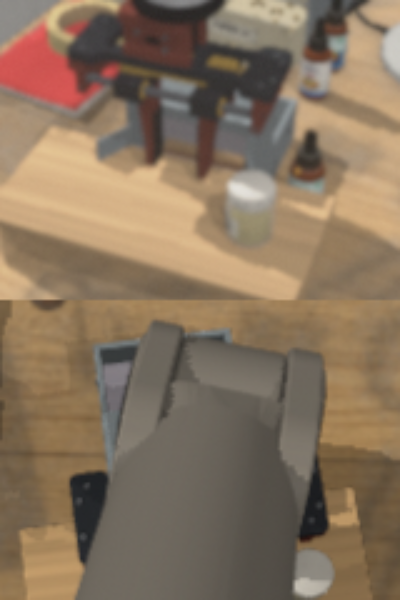

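The deck before the doorway looks empty and the force is gone, so the block has probably gone through. I'll draw back, rise and clear the view.

>>> send_rows([
  {"tx": 0, "ty": 0, "tz": 0.02, "wx": 0, "wy": 0, "wz": 0, "fingers": -0.1},
  {"tx": 0, "ty": 0, "tz": 0.03, "wx": 0, "wy": 0, "wz": 0, "fingers": -0.1},
  {"tx": -0.04, "ty": 0, "tz": 0, "wx": 0, "wy": 0, "wz": 0, "fingers": -0.1},
  {"tx": -0.05, "ty": 0, "tz": 0, "wx": 0, "wy": 0, "wz": 0, "fingers": -0.1},
  {"tx": -0.03, "ty": -0.04, "tz": 0, "wx": 0, "wy": 0, "wz": 0, "fingers": -0.1},
])

```text
clock: 9.78
ee_pos: [0.5345, 0.1117, 0.2063]
tool_rot: [0.706, 0.054, -0.704, 0.053]
ft_force: [-0.3, 0.3, -0.5]
grip_width: 0.0398
```

>>> send_rows([
  {"tx": 0, "ty": -0.05, "tz": 0, "wx": 0, "wy": 0, "wz": 0, "fingers": -0.1},
  {"tx": 0, "ty": -0.05, "tz": 0, "wx": 0, "wy": 0, "wz": 0, "fingers": -0.1},
  {"tx": 0, "ty": -0.05, "tz": 0, "wx": 0, "wy": 0, "wz": 0, "fingers": -0.1},
  {"tx": 0, "ty": -0.05, "tz": 0, "wx": 0, "wy": 0, "wz": 0, "fingers": -0.1},
  {"tx": 0, "ty": -0.05, "tz": 0, "wx": 0, "wy": 0, "wz": 0, "fingers": -0.1},
])

```text
clock: 10.4
ee_pos: [0.4934, 0.3629, 0.2038]
tool_rot: [0.705, 0.056, -0.705, 0.056]
ft_force: [1.6, -0.5, 0.2]
grip_width: 0.0394
```

```bash
python3 -c "
from h import *
c=robot.capture('top');P=pts(c);q=(P[...,:2]-D)@C*1000
a=robot.capture('scene')['img'][150:270,250:410,::-1];b=c['img'][120:240,260:420,::-1]
cv2.imwrite('pics/s6.png',cv2.resize(np.vstack([a,b]),None,fx=2.5,fy=2.5))
c0=dict(np.load('top0.npz'));P0=pts(c0);q0=(P0[...,:2]-D)@C*1000
for n,PP,Q in(('before',P0,q0),('now',P,q)):
    j=(PP[...,2]>.12)&(PP[...,2]<.14)&(Q[...,0]<-40)&(Q[...,0]>-120)&(Q[...,1]<-40)&(Q[...,1]>-130)
    d=(PP[...,2]>.04)&(PP[...,2]<.125)&(Q[...,0]>0)&(Q[...,0]<90)&(Q[...,1]<-68)&(Q[...,1]>-130)
    t=(Q[...,0]>78)&(Q[...,0]<150)&(abs(Q[...,1])<50)
    print(n,'jar',Q[j].mean(0),'drop',Q[d].mean(0),d.sum(),'tray z',np.histogram(PP[t][:,2],bins=np.arange(-.01,.1,.01))[0])
t=(q[...,0]>78)&(q[...,0]<152)&(abs(q[...,1])<52)&(P[...,2]>.02)&(P[...,2]<.07);print('in tray',q[t].min(0),q[t].max(0),t.sum())
o=robot.get_obs();print(o['clock'],o['ee_pos'],o['ft_force'])
"
```

```text
before jar [-73.77877013 -82.52719836] drop [ 44.33778347 -97.2511116 ] 218 tray z [  0 762   3   0   0   0   0   0   0   0]
now jar [-73.71111433 -82.44539221] drop [ 44.4257222  -97.18483852] 216 tray z [  0 756   8   0   0   0   0   0   0   0]
in tray [151.14903592 -51.87528226] [151.9812007   38.26793244] 15
10.5 [0.49121655 0.36856964 0.20292992] [ 0.59931586  0.71209356 -0.6942572 ]
```

View pics/s6.png

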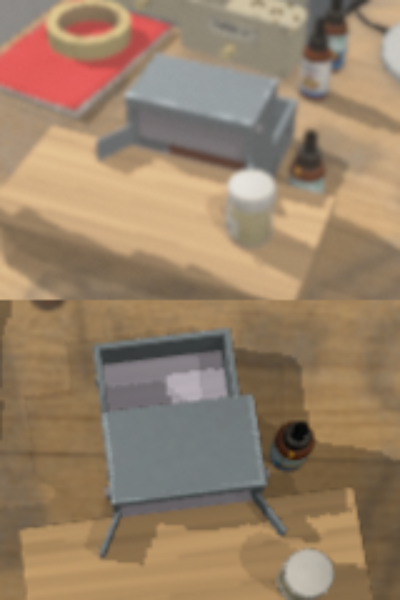

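Jar and dropper have not moved. The tray is empty, though, and a brown strip shows at the doorway's foot at (205,155), so the block may be hanging at the sill. I'll check with depth and a close crop.

```bash
python3 -c "
from h import *
c=robot.capture('scene');P=pts(c);q=(P[...,:2]-D)@C*1000
im=c['img'][195:230,295:365,::-1];cv2.imwrite('pics/s7.png',cv2.resize(im,None,fx=10,fy=10,interpolation=cv2.INTER_CUBIC))
for u in(315,325,335,345):
  for v in range(196,226,2):
    if -8<q[v,u,0]<90 : print(u,v,q[v,u].round(),(P[v,u,2]*1000).round(),c['img'][v,u])
"
```

```text
315 196 [-3. 23.] 118.0 [108 106 107]
315 198 [ 7. 28.] 104.0 [113 109 110]
315 200 [ 6. 28.] 99.0 [115 110 112]
315 202 [ 6. 28.] 93.0 [120 114 116]
315 204 [ 7. 28.] 86.0 [122 117 118]
315 206 [ 6. 28.] 81.0 [111 107 108]
315 208 [74. 57.] 15.0 [96 95 96]
315 210 [74. 57.] 9.0 [124 116 110]
315 212 [-6. 23.] 74.0 [165 140 112]
325 196 [-4. -1.] 126.0 [103 106 105]
325 198 [-4. -1.] 120.0 [107 106 107]
325 200 [6. 3.] 106.0 [112 107 108]
325 202 [9. 4.] 98.0 [115 108 110]
325 204 [6. 3.] 94.0 [119 114 114]
325 206 [5. 2.] 90.0 [122 115 117]
325 208 [6. 3.] 83.0 [118 109 110]
325 210 [53. 21.] 35.0 [95 74 66]
325 212 [53. 21.] 29.0 [104  80  67]
325 214 [-4. -1.] 73.0 [155 130 107]
335 196 [ -0. -23.] 129.0 [145 151 152]
335 198 [ -3. -24.] 126.0 [107 109 109]
335 200 [ -1. -24.] 119.0 [104 104 104]
335 202 [  7. -21.] 107.0 [111 107 107]
335 204 [  7. -21.] 101.0 [113 107 109]
335 206 [  7. -21.] 95.0 [118 112 114]
335 208 [  9. -21.] 88.0 [122 116 118]
335 210 [  8. -21.] 83.0 [119 113 113]
335 212 [54. -5.] 36.0 [98 79 73]
335 214 [56. -5.] 28.0 [96 71 58]
335 216 [53. -6.] 24.0 [141 116  97]
345 196 [  8. -43.] 129.0 [156 162 164]
345 198 [ -3. -47.] 132.0 [145 151 152]
345 200 [ -5. -48.] 129.0 [109 111 112]
345 202 [ -6. -48.] 124.0 [103 105 105]
345 204 [  8. -44.] 107.0 [108 106 106]
345 206 [  7. -45.] 102.0 [113 108 109]
345 208 [  7. -45.] 96.0 [114 109 110]
345 210 [  8. -45.] 89.0 [115 110 111]
345 212 [  6. -45.] 85.0 [114 108 109]
345 214 [  7. -46.] 79.0 [102  86  82]
345 216 [ 53. -31.] 32.0 [93 68 55]
345 218 [ 56. -31.] 23.0 [161 148 138]
```

View pics/s7.png

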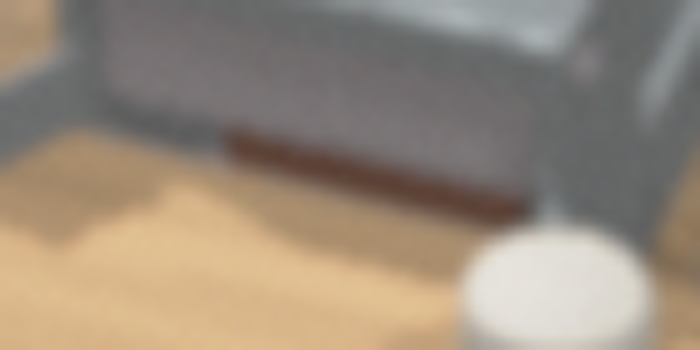

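The depth reads as the flap hanging vertical at x of about 7 mm from z = 107 down to 83, so it is shut. The brown strip is the block's rear face seen through the 3 mm gap: x about 54 mm, z 24–36 mm, y about -41 to +42 mm. That fits a block lying flat at the foot of the slope. I'll make one check that the roof hides that area from the top camera, and that the strip has not moved, then hand in.

```bash
python3 -c "
from h import *
c=robot.capture('top');P=pts(c);q=(P[...,:2]-D)@C*1000
t=(abs(q[...,1])<40)&(P[...,2]<.05)&(P[...,2]>-.01)&(q[...,0]>20)&(q[...,0]<150);print('first visible tray x',np.percentile(q[t][:,0],[0,1,5]))
c=robot.capture('scene');P=pts(c);q=(P[...,:2]-D)@C*1000
t=(abs(q[...,1])<50)&(P[...,2]<.06)&(P[...,2]>.02)&(q[...,0]>20)&(q[...,0]<75)&(c['img'][...,0]>c['img'][...,2]+18.);print('strip',t.sum(),np.median(q[t],0),q[t].min(0),q[t].max(0),robot.get_obs()['clock'])
ok=np.percentile(q[t],50,0)[0]>40
if ok: print(robot.job_done())
"
```

```text
first visible tray x [107.4915971  108.78017092 110.50801363]
strip 125 [54.78622097  3.78429937] [ 50.34656204 -33.9051867 ] [57.88378632 41.98549477] 10.65
the job is handed in; nothing more can be done
None
```

The block is through the flap and appears to lie in the tray, and the job is handed in at about 10.7 s of the 48 s. I pushed the block's end sideways with nearly closed fingers until it was squarely in front of the doorway. Then I pushed it broadside with two fingertips until it tipped through the flap, drew the hand back, and moved it clear to the left.

Last checks before handing in:
- **Flap:** it hangs vertical, with depth constant at about 7 mm behind the doorway from top to bottom, so it reads as shut.
- **Block:** its rear face shows through the gap under the flap, about 54 mm behind the doorway and roughly centred (y about +4 mm). That fits a block lying flat at the foot of the slope, centred about 75 mm behind the doorway.
- **Jar and dropper:** both are within 0.1 mm of their starting readings.
- **Contact:** the hand is clear of everything, with forces at noise level.

**Not confirmed:** I could not see the whole block. The roof hides the tray floor up to about 107 mm from the top camera, and the tray beyond that looks empty. The block's resting place is therefore inferred from the strip seen under the flap. My first set of moves was refused for missing keys, and nothing moved as a result.

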